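# Space the forming die and offer up its top plate

## Task

Slide the loose aluminium sleeve down over the bare post of the forming-die base until it sits on the base, and let go of it. Then pick up the die's top plate by its square block, carry it over the bench clutter without disturbing anything, and finish still holding it still and level about a centimetre above the tops of the two posts, its two holes lined up with the posts and nothing touching, so that I can slip the silver blank in under it: do not lower it on, and do not let go.

Things in the scene. Friction and masses are not known exactly. Their poses are not given: they have to be found in the camera images.
- die_base: Steel forming-die base, fixed: block 80 (x) x 150 (y) x 20 mm high, two upright 16 mm round posts at y = +50 and -50 mm, tops 80 mm above the table. The +y post is bare; the -y one carries a fixed sleeve (30 mm diameter, 40 high). A 4 mm high, 50 mm square pad lies between. Origin: centre of the underside, on the table; z up. Any yaw, either side of the windbreak.
- bare_post_top (a point): Centre of the top of the bare post, 80 mm above the table.
- sleeved_post_top (a point): Centre of the top of the post that already has its sleeve, 80 mm above the table.
- posts_middle (a point): Point midway between the two post tops, 80 mm above the table; axes as the die base.
- sleeve: Loose aluminium spacer sleeve, a plain tube standing upright on the table: outside diameter 30, bore 20, height 40 mm, about 55 g. Origin: centre of its lower end; z along its axis.
- top_plate: Aluminium top plate, 80 (x) x 150 (y) x 12 mm thick, lying flat, 0.3 to 0.6 kg; 23 mm through holes at y = +50 and -50 mm (same both ways round). A square steel block to grip, 30 x 30 mm, 45 tall, stands in the middle, sides parallel to the plate's, top 57 mm above the underside. Origin: centre of the underside; z up. On the other side of the windbreak.
- windbreak: Fire brick standing on its long edge, fixed: 225 (x) by 60 (y) by 110 mm high, between the die base and the top plate. Origin: centre of the underside. Must not be struck.
- pan: Bystander: blue enamel pan, 130 mm across, 75 mm high, two loop handles to 95 mm from the middle along y. Origin: centre of the underside.
- flask: Bystander: small stoppered glass bottle, 52 mm across, 120 mm high. Origin: centre of the underside.
- bangle: Bystander: thin steel bangle lying flat, 68 mm across, 10 mm high. Origin: centre of the underside.
- punch: Bystander: solid steel punch standing upright, 25 mm diameter, 60 mm high. Origin: centre of the underside.
- pliers: Bystander: pliers lying along their x, about 145 mm long, 14 mm high. Origin: near the middle, on the table.
- clamp: Bystander: steel C-clamp lying flat, about 190 by 80 mm, 14 mm high. Origin: middle of its spine's underside, jaws to +y.
- brick_flat: Bystander: small fire brick lying flat, 110 by 75 by 32 mm. Origin: centre of the underside.
Mind the look-alikes: they are no part of the job. Several things have the shape of the top_plate; the one meant has the colours described above.

How it is judged:
On the way:
1. the loose sleeve is on the bare post, sitting on the base, and released (horizontal distance between sleeve and bare_post_top below 0.004 m and z of sleeve in the frame of die_base between 0.016 and 0.0235 m and angle between sleeve's own z axis and vertical below 0.08 rad and contact force between the fingers and sleeve below 0.1 N), for 0.3 s.
At the end, for the whole second after the job is handed in: Sleeve seated round the bare post (4 mm, at most 3.5 mm up, 0.08 rad upright), released. Plate held still, underside 3 to 20 mm above the post tops, middle within 6 mm of theirs, in line within 0.07 rad (either way round), level within 0.07 rad, touching neither base nor sleeve (all of step 1 and z of top_plate in the frame of posts_middle between 0.003 and 0.02 m and horizontal distance between top_plate and posts_middle below 0.006 m and angle between the y axis of top_plate and the y axis of die_base, either way round below 0.07 rad and angle between top_plate's own z axis and vertical below 0.07 rad and linear speed of top_plate below 0.02 m/s and contact force between the fingers and top_plate above 2 N and contact force between top_plate and die_base below 0.1 N and contact force between top_plate and sleeve below 0.1 N); the arm keeps its last pose, push and grip.
It fails at once if the top plate strikes the die base or its posts (over 2 N) (contact force between top_plate and die_base above 2 N).
It fails at once if the standing fire brick is struck (over 3 N) (contact force between windbreak and anything else above 3 N).
It fails at once if a bystander is shifted by more than 15 mm (distance of any of pan, flask, bangle, punch, pliers, clamp, brick_flat from where it was at the start of the episode above 0.015 m).
It also fails if it takes over 64 s, if anything falls off the work surface, if the arm or the gripper's body presses on something with over 40 N, if the wrist force passes 120 N, or if a joint passes its speed limit or range.

## Robot

A 6-joint arm with a two-finger parallel gripper is mounted at the origin on the work surface. World frame = base frame: x ahead of the robot, y to its left, z up, the work surface at z = 0. Lengths are in m, angles in rad, forces in N, time in s.
With the tool pointing down it reaches from about 0.375 to 0.9 m from the base axis. Payload 3.1 kg.
Tool frame: the origin (TCP) lies midway between the tips of the shut fingers; the grasp point (between the pads) lies 19 mm behind it (manip.grip_depth is the distance from the TCP to the grasp point, in m); z points along the fingers, y is the line along which they close (so a half turn about z gives the same grasp; the last joint's range is limited). The gripper opens to 85 mm and grips with 20 to 120 N. Pads are 22 mm wide; open, the fingers measure 114 mm over their backs; the gripper's body (76 mm by 85 mm) begins 54 mm behind the grasp point. The pads swing forward as they close: fully open they stand 13 mm farther back than shut.
Start: joints at [1.087, 0.527, 1.433, -0, 1.181, -0.178], TCP at [0.188, 0.596, 0.231] pointing down, gripper open.
Joint ranges: [-3.08, 3.08], [-0.75, 2.2], [0.22, 2.44], [-1.43, 4.57], [0, 2.65], [-2.85, 2.85]. Speed limits (rad/s): [2.79, 2.79, 3.14, 3.14, 3.14, 3.14].

## Interface

Orientations are given as a unit quaternion [x, y, z, w].
In Python, from station import telemetry, snapshot, manip gives the robot as it stands. The module is installed in compiled form; this text tells all that it offers.
- The arm moves only by the shell command python3 -m crank 'ROWS' [OPENING] [FORCE]. ROWS is text: rows parted by semicolons, each of 6 numbers parted by spaces: the shift along the tool's x, y, z as a fraction of full scale, then the turn, a rotation vector about the tool's x, y, z as a fraction of full scale. A call has exactly 5 rows; each row shifts and turns the commanded pose from where the row before left it, along the tool's axes as they then stand; what a row does not reach is not made up. Full scale, the value 1, is 4 cm for a shift and 90 degrees for a turn. A row lasts 1/10 s, in which the tool goes at most 50 mm and 8.59 degrees, less where a joint would pass 70% of its speed; a pose out of reach is approached as far as the arm can. A call with a number of a shift or a turn outside -1 to 1 is refused whole. A call with a gripper value outside its range is refused whole. OPENING is the opening, from -1 (shut) to 1 (fully open), set as the call begins (- or left out, the last holds). The fingers move at their own pace and stop on an object; FORCE is the grip in N (left out, the last holds). Time passes only in rows, so rows that do not move let the fingers close, or fill a call up. It gives the time, the measured TCP pose, the force, the opening and the grip force at its end, in the units of the state.
- telemetry.sense(): the state, without advancing time (a new reading comes with each control period).
- snapshot(name): name is "side" or "top" or "wrist"; returns a dict with "image" (384x512x3 uint8, red, green, blue), "depth" (384x512 float32, m along the optical axis (not along the pixel's ray), 0 where there is no reading), "camera_matrix" (3x3 intrinsics, pixels), "rvec" (rotation vector, rad) and "tvec" (3), from world to camera coordinates, as OpenCV has them. Camera axes: x right, y down, z forward; pixel columns grow to the right and rows downward; lengths in m; the calibration is good to about 2 mm. The wrist camera is an equidistant fisheye: a pixel r from the principal point sees the ray r / f radians off the axis. A picture is of the moment at which its call begins.
- manip.sign_off(): hands the job in; it is judged then, once.
The state is a dict: "t": time; "q": joint angles; "qd": joint speeds; "tau": joint torques, N m; "tcp_pos": TCP position; "tool_rot": TCP orientation; "force": force on the tool from outside, world axes, zero at the start; "ft_torque": the same for the moment, N m; "finger_gap": opening from 0.0 (shut) to 1.0 (fully open); "gripper_force": force on a finger pad.
Only numpy, scipy, OpenCV 4.12 (cv2) and the standard library are available. Lean on these libraries where they do the work, as an engineer would, in place of code of your own. Each camera call takes 0.05 s, during which the arm holds its last target. There are 200 camera calls.

## Working session

There is one attempt and no reset: what is moved stays moved. The work goes in short steps, Python scripts to look and compute and a shell command to move; the robot and the scene stay as the last step left them, time stands still between calls to the robot, and variables do not carry over. Pictures are saved under pics/ and viewed, at most 10 in all, crops included, and the job is handed in when it is done.

```bash
mkdir -p pics
cat > h.py <<'E'
import numpy as np, cv2
from station import telemetry, snapshot, manip
def pts(s):
    "world points (H,W,3) from depth for pinhole cams"
    K=s["camera_matrix"];R=cv2.Rodrigues(np.array(s["rvec"],float))[0];t=np.array(s["tvec"],float).ravel()
    d=s["depth"];v,u=np.mgrid[:d.shape[0],:d.shape[1]]
    c=np.stack([(u-K[0,2])/K[0,0]*d,(v-K[1,2])/K[1,1]*d,d],-1)
    P=(c-t)@R; P[d==0]=np.nan
    return P
def ray(s,u,v,z):
    K=s["camera_matrix"];R=cv2.Rodrigues(np.array(s["rvec"],float))[0];t=np.array(s["tvec"],float).ravel()
    d=R.T@np.array([(u-K[0,2])/K[0,0],(v-K[1,2])/K[1,1],1]);o=-R.T@t
    return o+d*(z-o[2])/d[2]
E
python3 - <<'E'
from h import *
import pickle
for n in ("top","side"):
    s=snapshot(n);pickle.dump(s,open(n+".pkl","wb"))
    cv2.imwrite(f"pics/{n}0.png",cv2.resize(s["image"][:,:,::-1],(800,600),interpolation=cv2.INTER_CUBIC))
    R=cv2.Rodrigues(np.array(s["rvec"],float))[0];print(n,-R.T@np.array(s["tvec"],float).ravel(),s["camera_matrix"][0,0])
print(telemetry.sense())
E
```

```text
top [ 0.29159257 -0.00692305  1.25672703] 373.51946722075695
side [-0.01745517 -0.75072858  1.20164842] 452.3570192049202
{'t': 0.1, 'q': array([ 1.08747246e+00,  5.28381375e-01,  1.43377843e+00, -2.55361787e-06,
        1.18139809e+00, -1.78489544e-01]), 'qd': array([ 5.19969673e-04, -5.30865290e-04, -2.30333642e-03, -4.33718708e-06,
        5.51193927e-04,  7.07407678e-04]), 'tau': array([ 9.04005719e-05, -4.43311000e+01, -1.78588110e+01, -1.78382684e-04,
        3.90464542e-03,  2.05270403e-06]), 'tcp_pos': array([0.18724629, 0.59561582, 0.2304251 ]), 'tool_rot': array([ 1.51827157e-01,  9.88406571e-01, -9.29695194e-04, -3.18137393e-04]), 'force': array([ 0.15427188, -0.12155624,  0.42445412]), 'ft_torque': array([ 0.034811  , -0.00057979, -0.03137308]), 'gripper_force': 0.0, 'finger_gap': 0.999044922161338}
```

View pics/top0.png

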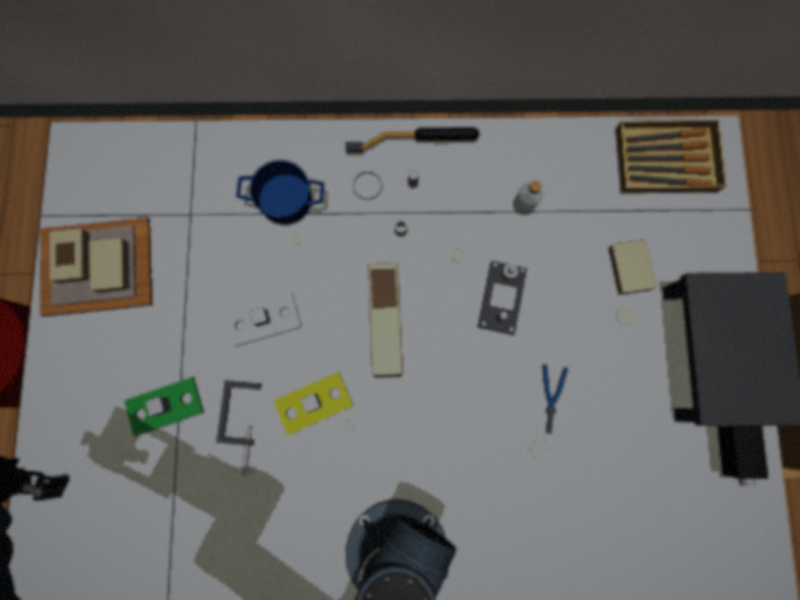

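View pics/side0.png

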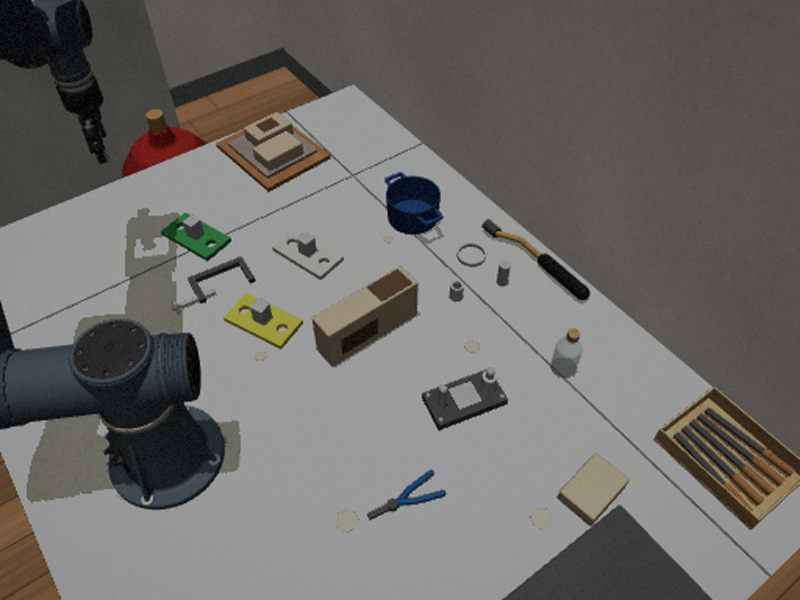

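The plate could be the silver one at top (266,318), the green one (163,405) or the yellow one (313,402). I choose the silver one, which is bare aluminium with a steel block. The sleeve could be the hollow tube at (400,228) or the solid, taller punch at (413,181); I choose the tube. The die base is at (503,297), with the sleeved post near (511,270) and the bare one near (503,316).

Run:
```python
from h import *
import pickle
k=1.5625
T=pickle.load(open("top.pkl","rb"));S=pickle.load(open("side.pkl","rb"))
P=pts(T);Q=pts(S)
def box(P,u0,u1,v0,v1):return P[int(v0/k):int(v1/k),int(u0/k):int(u1/k)].reshape(-1,3)
def rep(n,A,z0,z1):
    a=A[(A[:,2]>z0)&(A[:,2]<z1)]
    if len(a)<3: print(n,len(a));return
    c,(w,h),an=cv2.minAreaRect(a[:,:2].astype(np.float32))
    print(n,len(a),"med",a.mean(0).round(4),"mid",((a.min(0)+a.max(0))/2).round(4)[:2],"rect",np.round(c,4),round(w,3),round(h,3),round(an,1))
def A(x,a,b,c,d):return box(x,a,b,c,d)
rep("sleeve T",A(P,385,417,212,245),.03,.05)
rep("punch T",A(P,400,428,168,195),.045,.075)
rep("plate T",A(P,225,310,285,355),.006,.02)
rep("block T",A(P,240,285,300,335),.045,.07)
rep("base T",A(P,470,535,250,345),.012,.03)
rep("post bare T",A(P,490,515,300,330),.065,.09)
rep("post slv T",A(P,495,530,258,285),.065,.09)
rep("slv T",A(P,495,530,258,285),.045,.07)
rep("brick T",A(P,355,415,250,390),.1,.125)
rep("flask T",A(P,505,555,170,220),.02,.14)
rep("pan T",A(P,230,330,150,230),.03,.1)
rep("yellow",A(P,270,360,365,440),.006,.07)
rep("sleeve S",A(Q,440,472,275,305),.03,.05)
rep("base S",A(Q,410,515,365,435),.012,.03)
rep("bare S",A(Q,430,456,375,400),.065,.09)
rep("slv S",A(Q,478,502,362,385),.065,.09)
rep("slvS",A(Q,478,502,362,395),.045,.07)
rep("block S",A(Q,285,330,225,265),.045,.07)
rep("plate S",A(Q,265,350,225,280),.006,.02)
a=cv2.resize(T["image"][125:260,130:350,::-1],(800,491),interpolation=cv2.INTER_CUBIC)
cv2.imwrite("pics/crop.png",a)
```

```text
sleeve T 43 med [ 0.6769 -0.0148  0.0382] mid [ 0.6777 -0.0143] rect [ 0.6773 -0.0145] 0.028 0.027 47.2
punch T 47 med [ 0.7865 -0.0428  0.0584] mid [ 0.788  -0.0424] rect [ 0.788  -0.0423] 0.024 0.021 1.1
plate T 859 med [0.4791 0.2843 0.0113] mid [0.4871 0.2791] rect [0.4869 0.2794] 0.174 0.137 89.8
block T 91 med [0.4787 0.2842 0.0556] mid [0.4788 0.2844] rect [0.4792 0.2849] 0.03 0.03 15.0
base T 929 med [ 0.5172 -0.2312  0.0206] mid [ 0.5223 -0.2325] rect [ 0.5218 -0.2333] 0.08 0.151 77.3
post bare T 26 med [ 0.4726 -0.221   0.077 ] mid [ 0.4734 -0.2224] rect [ 0.4731 -0.2216] 0.013 0.014 44.7
post slv T 22 med [ 0.5697 -0.2434  0.0777] mid [ 0.5694 -0.2433] rect [ 0.5695 -0.2432] 0.013 0.014 87.7
slv T 46 med [ 0.5677 -0.2421  0.0588] mid [ 0.57   -0.2437] rect [ 0.5701 -0.2434] 0.027 0.027 86.1
brick T 1366 med [0.4624 0.019  0.1095] mid [0.4646 0.0179] rect [0.4647 0.0193] 0.225 0.06 2.1
flask T 279 med [ 0.7253 -0.2852  0.0789] mid [ 0.7324 -0.2899] rect [ 0.7305 -0.2892] 0.05 0.044 68.8
pan T 657 med [0.7583 0.2483 0.0589] mid [0.753  0.2446] rect [0.7519 0.2445] 0.13 0.185 22.8
yellow 1046 med [0.2991 0.1726 0.0158] mid [0.3077 0.1667] rect [0.3117 0.1637] 0.132 0.185 9.9
sleeve S 51 med [ 0.6762 -0.0164  0.0376] mid [ 0.6768 -0.0144] rect [ 0.6764 -0.0144] 0.03 0.031 16.2
base S 985 med [ 0.5131 -0.2384  0.0213] mid [ 0.5185 -0.2333] rect [ 0.5209 -0.234 ] 0.082 0.152 76.7
bare S 31 med [ 0.4697 -0.2245  0.077 ] mid [ 0.4708 -0.2227] rect [ 0.4711 -0.2229] 0.017 0.012 58.5
slv S 29 med [ 0.5677 -0.2463  0.0766] mid [ 0.5686 -0.2458] rect [ 0.5687 -0.2452] 0.015 0.015 20.5
slvS 69 med [ 0.5646 -0.2488  0.0577] mid [ 0.568  -0.2457] rect [ 0.5667 -0.2467] 0.023 0.029 35.2
block S 78 med [0.4778 0.2818 0.0556] mid [0.4774 0.2868] rect [0.4789 0.2857] 0.034 0.036 14.0
plate S 588 med [0.4757 0.2776 0.0121] mid [0.4832 0.2955] rect [0.4844 0.2905] 0.167 0.187 55.4
```

View pics/crop.png

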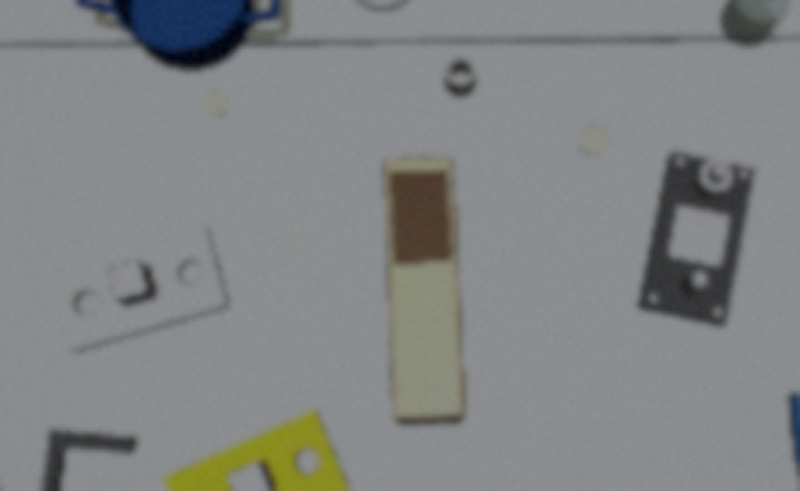

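The crop confirms the choices: bare-metal plate with block at (140,285), hollow tube at (460,78), and the bare post at (698,280) with the sleeved one at (717,175). I'm moving above the sleeve.

```bash
cat >> h.py <<'E'
from scipy.spatial.transform import Rotation as Rn
def rows(target,yaw=None,st=None):
    "total tool-axis shift (units of 4cm) and z turn (units of 90deg) to world TCP target, tool y yaw in deg"
    st=st or telemetry.sense();R=Rn.from_quat(st["tool_rot"]).as_matrix()
    d=R.T@(np.array(target)-st["tcp_pos"])/0.04
    cy=np.degrees(np.arctan2(R[1,1],R[0,1]))
    out=f"shift {d.round(3)} tooly-yaw {cy:.2f} tilt {np.degrees(np.arccos(-R[2,2])):.2f} tcp {st['tcp_pos'].round(4)} q {np.degrees(st['q']).round(1)} t {st['t']:.1f} F {st['force'].round(1)} gap {st['finger_gap']:.3f} gf {st['gripper_force']:.1f}"
    if yaw is not None: out+=f" turn {-((yaw-cy+90)%180-90)/90:.4f}"
    print(out)
E
r="-.81 -.545 .0625 0 0 0"
python3 -m crank '-.81 -.545 .0625 0 0 0;-.81 -.545 .0625 0 0 0;-.81 -.545 .0625 0 0 0;-.81 -.545 .0625 0 0 0;-.81 -.545 .0625 0 0 0' 1 40
python3 -m crank '-.81 -.545 .0625 0 0 0;-.81 -.545 .0625 0 0 0;-.81 -.545 .0625 0 0 0;-.81 -.545 .0625 0 0 0;-.81 -.545 .0625 0 0 0'
python3 -m crank '-.81 -.545 .0625 0 0 0;-.81 -.545 .0625 0 0 0;-.81 -.545 .0625 0 0 0;-.81 -.545 .0625 0 0 0;-.81 -.545 .0625 0 0 0'
python3 -m crank '-.81 -.545 .0625 0 0 0;-.81 -.545 .0625 0 0 0;-.81 -.545 .0625 0 0 0;-.81 -.545 .0625 0 0 0;-.81 -.545 .0625 0 0 0'
python3 - <<'E'
from h import *
import pickle
s=snapshot("wrist");pickle.dump((s,telemetry.sense()),open("w1.pkl","wb"))
cv2.imwrite("pics/w1.png",s["image"][:,:,::-1])
R=cv2.Rodrigues(np.array(s["rvec"],float))[0];print(-R.T@np.array(s["tvec"],float).ravel(),R,s["camera_matrix"])
rows((.677,-.0148,.1))
E
```

```text
t: 0.6
tcp_pos: [0.3098, 0.4422, 0.2184]
tool_rot: [0.152, 0.988, -0.0, -0.0]
force: [0.0, 0.4, -0.4]
finger_gap: 1.003
gripper_force: 0.0
t: 1.1
tcp_pos: [0.4317, 0.2896, 0.206]
tool_rot: [0.152, 0.988, -0.0, -0.0]
force: [0.2, 0.4, 0.6]
finger_gap: 0.998
gripper_force: 0.0
t: 1.6
tcp_pos: [0.5535, 0.137, 0.1934]
tool_rot: [0.152, 0.988, -0.0, -0.0]
force: [-0.2, -0.5, 0.7]
finger_gap: 1.003
gripper_force: 0.0
t: 2.1
tcp_pos: [0.6752, -0.0155, 0.1806]
tool_rot: [0.152, 0.988, 0.0, -0.001]
force: [0.2, -0.6, -0.1]
finger_gap: 0.999
gripper_force: 0.0
[0.61109219 0.00480041 0.323438  ] [[ 0.30068845  0.95372183  0.00105786]
 [ 0.91930056 -0.2901311   0.26591431]
 [ 0.25391521 -0.07898487 -0.96399609]] [[297.31863964   0.         252.37269757]
 [  0.         297.31863964 191.11904226]
 [  0.           0.           1.        ]]
shift [0.141 0.148 2.01 ] tooly-yaw 72.31 tilt 0.42 tcp [ 0.6801 -0.0218  0.1805] q [-11.1  37.5  76.5  -0.2  65.6 -83.4] t 2.1 F [ 5.4 -2.4  0.4] gap 1.002 gf 0.0
```

View pics/w1.png

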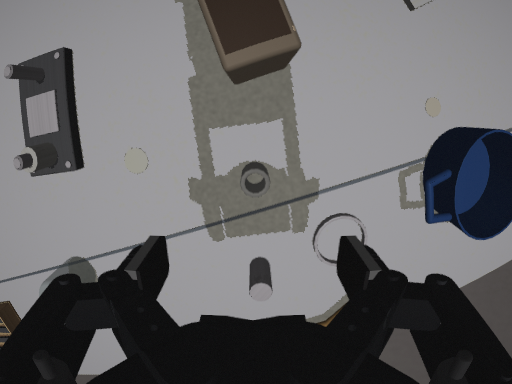

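The wrist view shows the sleeve's top ring at (255,175), the punch at (260,290), and the base with the bare post top at (12,71) and the sleeved one at (22,162). Next I'll measure them in this camera, once settled.

```bash
cat >> h.py <<'E'
def fpts(s):
    "fisheye: world points, optical-axis depth"
    K=s["camera_matrix"];R=cv2.Rodrigues(np.array(s["rvec"],float))[0];t=np.array(s["tvec"],float).ravel()
    d=s["depth"];v,u=np.mgrid[:d.shape[0],:d.shape[1]]
    a=(u-K[0,2])/K[0,0];b=(v-K[1,2])/K[1,1];r=np.hypot(a,b)+1e-9;k=np.tan(r)/r
    P=(np.stack([a*k*d,b*k*d,d],-1)-t)@R;P[d==0]=np.nan
    return P
def proj(s,X):
    R=cv2.Rodrigues(np.array(s["rvec"],float))[0];c=R@np.array(X)+np.array(s["tvec"],float).ravel()
    h=np.hypot(c[0],c[1]);K=s["camera_matrix"];th=np.arctan2(h,c[2])
    return K[0,2]+K[0,0]*th*c[0]/h,K[1,2]+K[1,1]*th*c[1]/h
def find(P,xy,rad,z0,z1):
    "points near xy in height band -> centre of min enclosing circle, mean, n"
    m=(np.hypot(P[...,0]-xy[0],P[...,1]-xy[1])<rad)&(P[...,2]>z0)&(P[...,2]<z1)
    a=P[m]
    if len(a)<4: return len(a)
    c,r=cv2.minEnclosingCircle(a[:,:2].astype(np.float32))
    return len(a),np.round(c,4),round(r,4),"mean",a.mean(0).round(4)
E
python3 -m crank '0 0 0 0 0 0;0 0 0 0 0 0;0 0 0 0 0 0;0 0 0 0 0 0;0 0 0 0 0 0'
python3 - <<'E'
from h import *
import pickle
for i in range(2):
    s=snapshot("wrist")
    P=fpts(s)
    print("sleeve",find(P,(.677,-.015),.03,.034,.046))
    print("punch",find(P,(.787,-.0425),.03,.054,.066))
    print("bare",find(P,(.472,-.222),.02,.072,.088))
    print("slvd",find(P,(.569,-.244),.02,.072,.088))
    print("brick", np.nanmax(P[...,2][0:60,200:300]))
    rows((.677,-.0148,.1))
pickle.dump((s,telemetry.sense()),open("w2.pkl","wb"))
E
```

```text
t: 2.65
tcp_pos: [0.6744, -0.0131, 0.1816]
tool_rot: [0.151, 0.989, 0.0, -0.0]
force: [0.2, -0.2, -0.0]
finger_gap: 1.0
gripper_force: 0.0
sleeve (424, array([ 0.6785, -0.0137]), 0.015, 'mean', array([ 0.6779, -0.0134,  0.0397]))
punch (379, array([ 0.7884, -0.0421]), 0.0124, 'mean', array([ 0.7867, -0.0416,  0.0596]))
bare (149, array([ 0.4742, -0.2204]), 0.0083, 'mean', array([ 0.475 , -0.2186,  0.0778]))
slvd (152, array([ 0.5708, -0.2432]), 0.0087, 'mean', array([ 0.5713, -0.2407,  0.0779]))
brick 0.11324484308689198
shift [-0.071 -0.017  2.04 ] tooly-yaw 72.60 tilt 0.00 tcp [ 0.6745 -0.0133  0.1816] q [-10.6  37.1  77.1   0.   65.8 -83.2] t 2.7 F [0.6 1.2 0.6] gap 1.000 gf 0.0
sleeve (423, array([ 0.6785, -0.0135]), 0.0149, 'mean', array([ 0.678 , -0.0136,  0.0396]))
punch (379, array([ 0.7883, -0.0423]), 0.0125, 'mean', array([ 0.7867, -0.0416,  0.0596]))
bare (151, array([ 0.4742, -0.2203]), 0.0082, 'mean', array([ 0.4752, -0.2187,  0.0778]))
slvd (148, array([ 0.5703, -0.2429]), 0.0088, 'mean', array([ 0.5713, -0.2409,  0.0779]))
brick 0.11365785608132051
shift [-0.066 -0.013  2.041] tooly-yaw 72.59 tilt 0.01 tcp [ 0.6746 -0.0135  0.1816] q [-10.6  37.1  77.1  -0.   65.8 -83.2] t 2.8 F [-0.2 -0.9  1. ] gap 0.995 gf 0.0
```

```bash
python3 -m crank '-.095 .03 .6 0 0 0;0 0 .6 0 0 0;0 0 .6 0 0 0;0 0 .5 0 0 0;0 0 0 0 0 0' 0.2
python3 -m crank '0 0 .5 0 0 0;0 0 .5 0 0 0;0 0 .4 0 0 0;0 0 .35 0 0 0;0 0 .24 0 0 0'
python3 -m crank '0 0 0 0 0 0;0 0 0 0 0 0;0 0 0 0 0 0;0 0 0 0 0 0;0 0 0 0 0 0'
python3 - <<'E'
from h import *
rows((.6785,-.0136,.010))
E
```

```text
t: 3.25
tcp_pos: [0.6762, -0.0135, 0.0861]
tool_rot: [0.152, 0.988, 0.0, -0.003]
force: [-0.9, 0.3, -0.0]
finger_gap: 0.602
gripper_force: 0.0
t: 3.75
tcp_pos: [0.6788, -0.0141, 0.009]
tool_rot: [0.152, 0.988, 0.0, -0.0]
force: [-0.0, -0.4, 0.3]
finger_gap: 0.598
gripper_force: 0.0
t: 4.25
tcp_pos: [0.6792, -0.0142, 0.0104]
tool_rot: [0.152, 0.988, -0.0, 0.001]
force: [-0.4, -0.3, -0.1]
finger_gap: 0.598
gripper_force: 0.0
shift [0.022 0.01  0.01 ] tooly-yaw 72.54 tilt 0.07 tcp [ 0.6792 -0.0142  0.0104] q [-10.6  50.1  81.2  -0.   48.6 -83.1] t 4.2 F [-0.4 -0.3 -0.1] gap 0.598 gf 0.0
```

```bash
python3 -m crank '0 0 0 0 0 0;0 0 0 0 0 0;0 0 0 0 0 0;0 0 0 0 0 0;0 0 0 0 0 0' -1 35
python3 -m crank '0 0 0 0 0 0;0 0 -.1 0 0 0;0 0 -.4 0 0 0;0 0 -.8 0 0 0;0 0 -.8 0 0 0'
python3 -m crank '0 0 -.8 0 0 0;0 0 0 0 0 0;0 0 0 0 0 0;0 0 0 0 0 0;0 0 0 0 0 0'
python3 - <<'E'
from h import *
import pickle
rows((.4742,-.2203,.126),77)
s=snapshot("wrist");pickle.dump((s,telemetry.sense()),open("w3.pkl","wb"))
P=fpts(s)
p=telemetry.sense()["tcp_pos"]
for z0,z1 in((.02,.035),(.035,.05),):print(find(P,p[:2],.017,p[2]+z0,p[2]+z1))
m=(np.hypot(P[...,0]-p[0],P[...,1]-p[1])<.013)
print(np.histogram(P[m][:,2]-p[2],bins=12))
print("bare",find(P,(.474,-.220),.02,.072,.088)); print("slvd",find(P,(.571,-.243),.02,.072,.088))
cv2.imwrite("pics/w3.png",s["image"][:,:,::-1])
E
```

```text
t: 4.75
tcp_pos: [0.6791, -0.0142, 0.0102]
tool_rot: [0.152, 0.988, -0.0, 0.0]
force: [-0.5, 0.7, 3.4]
finger_gap: 0.34
gripper_force: 34.8
t: 5.25
tcp_pos: [0.6781, -0.014, 0.0943]
tool_rot: [0.152, 0.988, 0.0, -0.001]
force: [0.1, -0.3, -0.2]
finger_gap: 0.34
gripper_force: 34.6
t: 5.75
tcp_pos: [0.6776, -0.014, 0.1241]
tool_rot: [0.152, 0.988, 0.0, -0.002]
force: [0.9, 0.4, -0.5]
finger_gap: 0.34
gripper_force: 34.6
shift [ 3.302 -6.446 -0.033] tooly-yaw 72.54 tilt 0.19 tcp [ 0.6776 -0.014   0.1241] q [-10.6  41.3  78.8  -0.   60.1 -83.1] t 5.8 F [ 0.9  0.4 -0.5] gap 0.340 gf 34.6 turn -0.0496
(2799, array([ 0.6776, -0.014 ]), 0.017, 'mean', array([ 0.6754, -0.013 ,  0.152 ]))
(441, array([ 0.6778, -0.0139]), 0.0171, 'mean', array([ 0.6773, -0.0144,  0.1636]))
(array([ 598,    0,    0,    0,    0,    0,  329,  812, 1166,    0,  871,
       2885]), array([-0.12561439, -0.10675599, -0.08789759, -0.06903919, -0.05018079,
       -0.03132239, -0.01246399,  0.00639442,  0.02525282,  0.04411122,
        0.06296962,  0.08182802,  0.10068642]))
bare 0
slvd 0
```

View pics/w3.png

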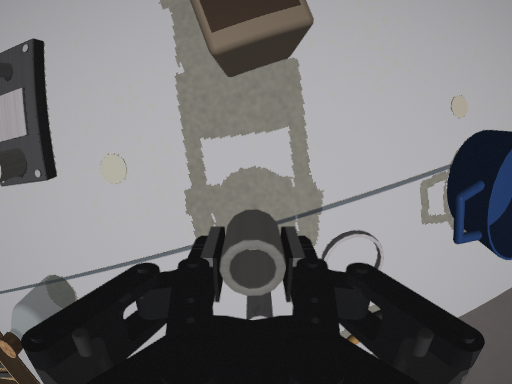

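The view shows the sleeve gripped upright between the pads, with its top ring centred at (252,265) and the base at left. Next I'll measure its offset in the tool frame.

```bash
cat > ho.py <<'E'
from h import *
def held(s,st,ztop):
    R=Rn.from_quat(st["tool_rot"]).as_matrix();L=(fpts(s)-st["tcp_pos"])@R
    for y0,y1 in((-.004,.004),(-.008,.008)):
        m=(L[...,1]>y0)&(L[...,1]<y1)&(abs(L[...,0])<.03)&(abs(L[...,2]+ztop)<.004)
        a=L[m]; print(len(a),"toolx range",a[:,0].min().round(4),a[:,0].max().round(4), "z",a[:,2].mean().round(4))
    m=(abs(L[...,0])<.03)&(abs(L[...,1])<.0145)&(abs(L[...,2]+ztop)<.003)
    a=L[m][:,:2]; # ring circle fit
    A=np.c_[2*a,np.ones(len(a))];x=np.linalg.lstsq(A,(a**2).sum(1),rcond=None)[0];print("fit",x[:2].round(4),np.sqrt(x[2]+x[:2]@x[:2]).round(4))
E
python3 - <<'E'
from ho import *
import pickle
s,st=pickle.load(open("w3.pkl","rb"));held(s,st,.030)
E
```

```text
464 toolx range -0.0138 0.0161 z -0.0291
968 toolx range -0.0138 0.0161 z -0.0292
fit [ 0.0018 -0.0001] 0.0125
```

```bash
python3 -m crank '.2 -.7 0 0 0 0;.25 -.9 0 0 0 0;.25 -.9 0 0 0 0;.25 -.9 0 0 0 0;.25 -.9 0 0 0 0'
python3 -m crank '.25 -.9 0 0 0 0;.25 -.9 0 0 0 0;.1 -.346 0 0 0 0;0 0 0 0 0 0;0 0 0 0 0 0'
python3 -m crank '0 0 0 0 0 0;0 0 0 0 0 0;0 0 0 0 0 0;0 0 0 0 0 0;0 0 0 0 0 0'
python3 - <<'E'
from ho import *
import pickle
for i in range(2):
    s=snapshot("wrist");st=telemetry.sense();P=fpts(s)
    held(s,st,.030)
    print("bare",find(P,(.474,-.220),.02,.072,.088)); print("slvd",find(P,(.571,-.243),.02,.072,.088))
    rows((.4742,-.2203,.126))
pickle.dump((s,st),open("w4.pkl","wb"))
cv2.imwrite("pics/w4.png",s["image"][:,:,::-1])
E
```

```text
t: 6.3
tcp_pos: [0.5801, -0.1647, 0.1247]
tool_rot: [0.152, 0.988, 0.0, -0.001]
force: [0.7, -0.5, -0.7]
finger_gap: 0.344
gripper_force: 34.7
t: 6.8
tcp_pos: [0.533, -0.2378, 0.1253]
tool_rot: [0.152, 0.988, 0.001, -0.0]
force: [0.5, 0.7, -0.3]
finger_gap: 0.34
gripper_force: 34.7
t: 7.3
tcp_pos: [0.533, -0.2382, 0.1258]
tool_rot: [0.152, 0.988, 0.0, 0.0]
force: [0.0, 0.7, -0.2]
finger_gap: 0.341
gripper_force: 34.7
470 toolx range -0.0137 0.0163 z -0.0293
978 toolx range -0.0137 0.0163 z -0.0293
fit [ 0.0016 -0.    ] 0.0125
bare (471, array([ 0.4735, -0.2215]), 0.008, 'mean', array([ 0.4734, -0.2215,  0.0795]))
slvd 2
shift [ 1.534 -0.011 -0.006] tooly-yaw 72.56 tilt 0.00 tcp [ 0.5329 -0.2383  0.1258] q [ -35.1   35.    93.5    0.    51.5 -107.6] t 7.3 F [-0.4 -0.  -0. ] gap 0.339 gf 34.7
478 toolx range -0.0136 0.016 z -0.0292
997 toolx range -0.0136 0.016 z -0.0293
fit [ 0.0016 -0.0001] 0.0125
bare (471, array([ 0.4735, -0.2215]), 0.008, 'mean', array([ 0.4734, -0.2215,  0.0795]))
slvd (4, array([ 0.563 , -0.2443]), 0.0012, 'mean', array([ 0.5631, -0.2443,  0.0731]))
shift [ 1.534 -0.008 -0.007] tooly-yaw 72.55 tilt 0.00 tcp [ 0.5328 -0.2384  0.1257] q [ -35.1   35.    93.5    0.    51.5 -107.6] t 7.4 F [ 0.2 -0.6 -0.4] gap 0.341 gf 34.7
```

View pics/w4.png

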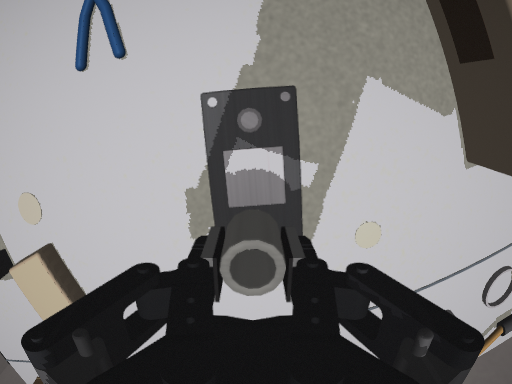

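Bare post top at (249,120), measured radius 8.0 mm and height 79.5 mm. Next I'll move the sleeve over it and lower in stages.

```bash
python3 -m crank '.5 -.02 0 0 0 0;.6 -.021 0 0 0 0;.408 0 0 0 0 0;0 0 0 0 0 0;0 0 0 0 0 0'
python3 -m crank '0 0 .35 0 0 0;0 0 .35 0 0 0;0 0 0 0 0 0;0 0 0 0 0 0;0 0 0 0 0 0'
python3 - <<'E'
from ho import *
rows((.4735+.0013*.954,-.2215-.0013*.3,.0315))
E
python3 -m crank '0 0 .12 0 0 0;0 0 .12 0 0 0;0 0 .12 0 0 0;0 0 0 0 0 0;0 0 0 0 0 0'
```

```text
t: 7.9
tcp_pos: [0.4755, -0.2226, 0.1261]
tool_rot: [0.152, 0.988, -0.0, 0.001]
force: [0.4, 0.2, -0.4]
finger_gap: 0.336
gripper_force: 34.7
t: 8.4
tcp_pos: [0.4757, -0.2226, 0.0983]
tool_rot: [0.152, 0.988, -0.0, 0.001]
force: [-0.3, 0.0, 0.1]
finger_gap: 0.337
gripper_force: 34.7
shift [0.03  0.01  1.669] tooly-yaw 72.55 tilt 0.10 tcp [ 0.4757 -0.2226  0.0983] q [ -37.3   34.3  103.     0.    42.6 -109.8] t 8.4 F [-0.3  0.   0.1] gap 0.337 gf 34.7
t: 8.9
tcp_pos: [0.4746, -0.2219, 0.0831]
tool_rot: [0.152, 0.988, 0.0, -0.0]
force: [-0.4, 0.5, 0.1]
finger_gap: 0.343
gripper_force: 34.7
```

```bash
python3 -m crank '0 0 .15 0 0 0;0 0 .2 0 0 0;0 0 .2 0 0 0;0 0 .2 0 0 0;0 0 0 0 0 0'
python3 -m crank '0 0 .2 0 0 0;0 0 .15 0 0 0;0 0 .1 0 0 0;0 0 .06 0 0 0;0 0 0 0 0 0'
python3 -m crank '0 0 0 0 0 0;0 0 0 0 0 0;0 0 0 0 0 0;0 0 0 0 0 0;0 0 0 0 0 0'
```

```text
t: 9.4
tcp_pos: [0.4739, -0.2214, 0.0519]
tool_rot: [0.152, 0.988, 0.001, -0.001]
force: [-0.1, -0.3, -1.3]
finger_gap: 0.341
gripper_force: 34.7
t: 9.9
tcp_pos: [0.4745, -0.2219, 0.0326]
tool_rot: [0.152, 0.988, 0.0, -0.0]
force: [0.0, -0.0, 0.0]
finger_gap: 0.336
gripper_force: 34.7
t: 10.4
tcp_pos: [0.4747, -0.222, 0.033]
tool_rot: [0.152, 0.988, -0.0, 0.0]
force: [-0.3, -0.4, 0.7]
finger_gap: 0.338
gripper_force: 34.7
```

```bash
python3 -m crank '0 0 .04 0 0 0;0 0 .015 0 0 0;0 0 0 0 0 0;0 0 0 0 0 0;0 0 0 0 0 0'
python3 -m crank '0 0 0 0 0 0;0 0 0 0 0 0;0 0 0 0 0 0;0 0 0 0 0 0;0 0 0 0 0 0' 0.2
python3 -m crank '0 0 -.3 0 0 0;0 0 -.6 0 0 0;0 0 -.9 0 0 0;0 0 -.9 0 0 0;0 0 -.9 0 0 0'
python3 -m crank '-.5 0 0 0 0 0;-.8 0 0 0 0 0;-.7 0 0 0 0 0;0 0 0 0 0 0;0 0 0 0 0 0'
python3 - <<'E'
from ho import *
s=snapshot("wrist");P=fpts(s)
print("sleeve top",find(P,(.4735,-.2215),.022,.052,.068))
print("bare",find(P,(.4735,-.2215),.022,.07,.09));print("slvd",find(P,(.571,-.243),.02,.072,.088))
rows((.4785,.2845,.2),15)
cv2.imwrite("pics/w5.png",s["image"][:,:,::-1])
E
```

```text
t: 10.9
tcp_pos: [0.4747, -0.222, 0.0307]
tool_rot: [0.152, 0.988, 0.0, -0.0]
force: [0.3, 0.4, -0.2]
finger_gap: 0.339
gripper_force: 34.7
t: 11.4
tcp_pos: [0.4747, -0.222, 0.0307]
tool_rot: [0.152, 0.988, 0.0, -0.0]
force: [0.7, -0.2, 1.3]
finger_gap: 0.6
gripper_force: 0.0
t: 11.9
tcp_pos: [0.4744, -0.2218, 0.1769]
tool_rot: [0.152, 0.988, -0.0, 0.0]
force: [0.4, -1.5, 0.2]
finger_gap: 0.597
gripper_force: 0.0
t: 12.4
tcp_pos: [0.5507, -0.2456, 0.175]
tool_rot: [0.152, 0.988, 0.0, -0.0]
force: [-0.4, 1.2, 0.6]
finger_gap: 0.603
gripper_force: 0.0
sleeve top (503, array([ 0.4744, -0.2216]), 0.0151, 'mean', array([ 0.4744, -0.2216,  0.0599]))
bare (311, array([ 0.4738, -0.2214]), 0.0081, 'mean', array([ 0.4735, -0.2214,  0.0795]))
slvd (276, array([ 0.5712, -0.2438]), 0.0081, 'mean', array([ 0.5698, -0.2436,  0.079 ]))
shift [ 5.676 12.1   -0.615] tooly-yaw 72.55 tilt 0.11 tcp [ 0.5499 -0.2453  0.1748] q [ -34.7   32.4   88.5   -0.    59.2 -107.2] t 12.4 F [ 0.4 -0.  -0.4] gap 0.603 gf 0.0 turn 0.6394
```

View pics/w5.png

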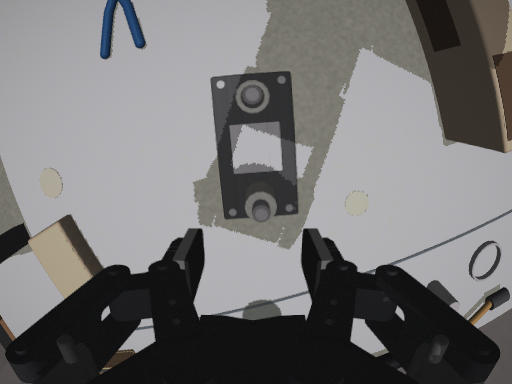

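The sleeve is seated: its top is at 59.9 mm and it is within 1 mm of the post centre (seen at (252,95)). Now to the plate.

```bash
python3 -m crank '.2 .4 -.1 0 0 0;.42 .9 -.1 0 0 0;.42 .9 -.1 0 0 0;.42 .9 -.1 0 0 0;.42 .9 -.1 0 0 0'
python3 -m crank '.42 .9 -.1 0 0 0;.42 .9 0 0 0 0;.42 .9 0 0 0 0;.42 .9 0 0 0 0;.42 .9 0 0 0 0'
python3 -m crank '.42 .9 0 0 0 0;.42 .9 0 0 0 0;.42 .9 0 0 0 0;.42 .9 0 0 0 0;0 0 0 0 0 0.09' 1
python3 -m crank '0 0 0 0 0 .09;0 0 0 0 0 .09;0 0 0 0 0 .09;0 0 0 0 0 .09;0 0 0 0 0 .09'
python3 -m crank '0 0 0 0 0 .095;0 0 0 0 0 0;0 0 0 0 0 0;0 0 0 0 0 0;0 0 0 0 0 0'
cat > plate.py <<'E'
from h import *
s=snapshot("wrist");P=fpts(s)
def rect(z0,z1,c,rad):
    m=(np.hypot(P[...,0]-c[0],P[...,1]-c[1])<rad)&(P[...,2]>z0)&(P[...,2]<z1);a=P[m]
    print(len(a),cv2.minAreaRect(a[:,:2].astype(np.float32)),a.mean(0).round(4))
    return a
rect(.052,.063,(.479,.285),.03)
rect(.0085,.017,(.479,.285),.095)
rows((.4785,.2845,.2),15)
E
python3 plate.py
```

```text
t: 12.95
tcp_pos: [0.525, -0.068, 0.1952]
tool_rot: [0.152, 0.988, 0.0, -0.001]
force: [0.1, -1.1, 0.4]
finger_gap: 0.598
gripper_force: 0.0
t: 13.45
tcp_pos: [0.4985, 0.1283, 0.1992]
tool_rot: [0.152, 0.988, 0.0, -0.001]
force: [0.2, -0.4, 0.2]
finger_gap: 0.599
gripper_force: 0.0
t: 13.95
tcp_pos: [0.477, 0.288, 0.1992]
tool_rot: [0.22, 0.975, 0.001, -0.001]
force: [0.4, -0.5, -0.3]
finger_gap: 1.001
gripper_force: 0.0
t: 14.45
tcp_pos: [0.4778, 0.2836, 0.199]
tool_rot: [0.547, 0.837, -0.001, -0.001]
force: [-0.1, 0.6, -0.2]
finger_gap: 1.003
gripper_force: 0.0
t: 14.95
tcp_pos: [0.4799, 0.2836, 0.1988]
tool_rot: [0.606, 0.796, -0.0, -0.0]
force: [0.3, 0.0, 0.3]
finger_gap: 0.998
gripper_force: 0.0
922 ((0.4800318479537964, 0.28643959760665894), (0.029825791716575623, 0.030499044805765152), 16.186336517333984) [0.4798 0.2875 0.057 ]
7339 ((0.4800875186920166, 0.2867774963378906), (0.08069051802158356, 0.14975300431251526), 16.007997512817383) [0.4788 0.2913 0.0121]
shift [ 0.031 -0.032 -0.032] tooly-yaw 15.44 tilt 0.01 tcp [0.4801 0.2836 0.1987] q [19.1 27.4 93.8  0.  58.8  3.6] t 15.0 F [ 0.4 -1.1 -0.8] gap 1.000 gf 0.0 turn 0.0049
```

```bash
python3 -m crank '.07 .02 .5 0 0 -.006;0 0 .7 0 0 0;0 0 .7 0 0 0;0 0 .7 0 0 0;0 0 .5 0 0 0'
python3 -m crank '0 0 .4 0 0 0;0 0 .4 0 0 0;0 0 .3 0 0 0;0 0 .2 0 0 0;0 0 .09 0 0 0'
python3 -m crank '0 0 0 0 0 0;0 0 0 0 0 0;0 0 0 0 0 0;0 0 0 0 0 0;0 0 0 0 0 0'
python3 plate.py
```

```text
t: 15.5
tcp_pos: [0.4797, 0.2863, 0.073]
tool_rot: [0.602, 0.798, -0.001, -0.001]
force: [-0.4, 0.5, -0.1]
finger_gap: 1.004
gripper_force: 0.0
t: 16.0
tcp_pos: [0.4802, 0.2865, 0.0184]
tool_rot: [0.602, 0.798, -0.0, -0.0]
force: [0.6, 0.2, -0.4]
finger_gap: 1.002
gripper_force: 0.0
t: 16.5
tcp_pos: [0.4805, 0.2866, 0.0195]
tool_rot: [0.602, 0.798, 0.0, 0.0]
force: [0.1, -0.2, -0.8]
finger_gap: 1.004
gripper_force: 0.0
4477 ((0.4797844886779785, 0.28722578287124634), (0.03029506839811802, 0.03088010661303997), 15.378946304321289) [0.4792 0.289  0.0568]
23603 ((0.47827112674713135, 0.29236194491386414), (0.08083860576152802, 0.1384517103433609), 16.15013885498047) [0.4732 0.3106 0.0121]
shift [-0.037 -0.06  -4.514] tooly-yaw 15.93 tilt 0.03 tcp [0.4805 0.2866 0.0194] q [19.4 43.8 99.7 -0.  36.5  3.4] t 16.6 F [-0.1 -0.3 -0.5] gap 0.997 gf 0.0 turn 0.0103
```

```bash
python3 -m crank '0 0 0 0 0 0;0 0 0 0 0 0;0 0 0 0 0 0;0 0 0 0 0 0;0 0 0 0 0 0' -1 90
python3 -m crank '0 0 0 0 0 0;0 0 -.1 0 0 0;0 0 -.2 0 0 0;0 0 -.4 0 0 0;0 0 -.6 0 0 0'
python3 -m crank '0 0 -.6 0 0 0;0 0 -.6 0 0 0;0 0 -.6 0 0 0;0 0 -.6 0 0 0;0 0 -.5 0 0 0'
python3 -m crank '0 0 -.1 0 0 0;0 0 0 0 0 0;0 0 0 0 0 0;0 0 0 0 0 0;0 0 0 0 0 0'
cat > hp.py <<'E'
from h import *
import pickle
def heldplate():
    s=snapshot("wrist");st=telemetry.sense();pickle.dump((s,st),open("hp.pkl","wb"))
    R=Rn.from_quat(st["tool_rot"]).as_matrix();L=(fpts(s)-st["tcp_pos"])@R
    def fit(z,rad,tol):
        m=(np.hypot(L[...,0],L[...,1])<rad)&(abs(L[...,2]-z)<tol);return L[m]
    a=fit(.0195-.012,.095,.006)   # plate top face, tool frame
    b=a[(abs(a[:,0])>.022)|(abs(a[:,1])>.03)]
    A=np.c_[b[:,:2],np.ones(len(b))];x=np.linalg.lstsq(A,b[:,2],rcond=None)[0]
    print("plate n",len(a),"slope(rad)",x[:2].round(4),"z0",x[2].round(4),cv2.minAreaRect(a[:,:2].astype(np.float32)),"xr",a[:,0].min().round(4),a[:,0].max().round(4),"yr",a[:,1].min().round(4),a[:,1].max().round(4))
    a=fit(.0195-.057,.03,.004);print("block n",len(a),cv2.minAreaRect(a[:,:2].astype(np.float32)),a[:,2].mean().round(4))
    return s,st
E
python3 - <<'E'
from hp import *
s,st=heldplate();rows((.522,-.2326,.19),77)
cv2.imwrite("pics/w6.png",s["image"][:,:,::-1])
E
```

```text
t: 17.05
tcp_pos: [0.4805, 0.2866, 0.0193]
tool_rot: [0.602, 0.798, 0.0, 0.0]
force: [-0.4, 0.2, 1.8]
finger_gap: 0.339
gripper_force: 89.7
t: 17.55
tcp_pos: [0.4789, 0.286, 0.0705]
tool_rot: [0.602, 0.798, -0.002, -0.001]
force: [-0.1, 0.4, -3.4]
finger_gap: 0.34
gripper_force: 89.1
t: 18.05
tcp_pos: [0.4798, 0.2864, 0.1885]
tool_rot: [0.602, 0.798, -0.0, -0.0]
force: [0.4, -0.4, -3.7]
finger_gap: 0.338
gripper_force: 89.1
t: 18.55
tcp_pos: [0.4797, 0.2863, 0.1899]
tool_rot: [0.602, 0.798, -0.001, -0.001]
force: [-0.2, 0.5, -3.7]
finger_gap: 0.34
gripper_force: 89.4
plate n 19125 slope(rad) [-0.005  -0.0001] z0 0.0076 ((0.0067875683307647705, 9.764358401298523e-05), (0.08066732436418533, 0.1372324526309967), 89.99011993408203) xr -0.0618 0.0754 yr -0.0402 0.0404
block n 5114 ((0.0008114604279398918, -8.900091052055359e-05), (0.05411816015839577, 0.0304738599807024), 89.95177459716797) -0.0374
shift [-1.2765e+01 -2.5460e+00  9.0000e-03] tooly-yaw 15.92 tilt 0.12 tcp [0.4798 0.2863 0.1901] q [19.4 28.2 94.1  0.  57.9  3.4] t 18.6 F [-0.7 -0.8 -3.8] gap 0.337 gf 89.4 turn -0.6786
```

View pics/w6.png

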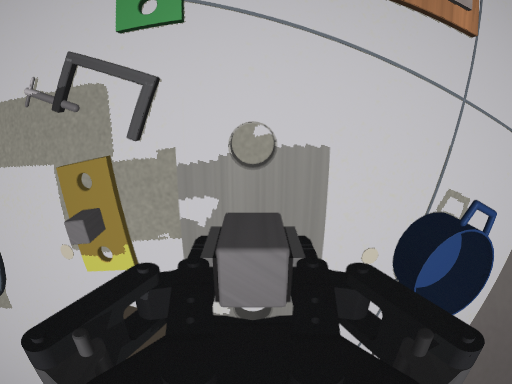

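The picture shows the plate gripped level, with the block between the pads at (252,255) and the area clear. I'm carrying it over high: the underside is at 0.17 m and the brick's top at 0.11 m.

```bash
python3 -m crank '-.3 -.06 0 0 0 0;-.6 -.12 0 0 0 0;-.8 -.16 0 0 0 0;-.8 -.16 0 0 0 0;-.8 -.16 0 0 0 0'
python3 -m crank '-.8 -.16 0 0 0 0;-.8 -.16 0 0 0 0;-.8 -.16 0 0 0 0;-.8 -.16 0 0 0 0;-.8 -.16 0 0 0 0'
python3 -m crank '-.8 -.16 0 0 0 0;-.8 -.16 0 0 0 0;-.8 -.16 0 0 0 0;-.8 -.16 0 0 0 0;-.8 -.16 0 0 0 0'
python3 -m crank '-.8 -.16 0 0 0 0;-.8 -.16 0 0 0 0;-.3 -.04 0 0 0 0;0 0 0 0 0 0;0 0 0 0 0 -.04'
python3 -m crank '0 0 0 0 0 -.08;0 0 0 0 0 -.08;0 0 0 0 0 -.08;0 0 0 0 0 -.08;0 0 0 0 0 -.08'
python3 -m crank '0 0 0 0 0 -.08;0 0 0 0 0 -.08;0 0 0 0 0 -.08;0 0 0 0 0 0;0 0 0 0 0 0'
python3 - <<'E'
from hp import *
s,st=heldplate();rows((.5226,-.2327,.1095),77)
E
```

```text
t: 19.1
tcp_pos: [0.491, 0.1505, 0.191]
tool_rot: [0.602, 0.798, -0.0, 0.0]
force: [0.3, -0.2, -3.2]
finger_gap: 0.337
gripper_force: 89.3
t: 19.6
tcp_pos: [0.5039, -0.0124, 0.1911]
tool_rot: [0.602, 0.798, -0.0, 0.0]
force: [0.4, -0.1, -3.8]
finger_gap: 0.341
gripper_force: 89.3
t: 20.1
tcp_pos: [0.5167, -0.175, 0.191]
tool_rot: [0.603, 0.798, -0.0, -0.0]
force: [0.2, -0.2, -3.6]
finger_gap: 0.339
gripper_force: 89.3
t: 20.6
tcp_pos: [0.5234, -0.2491, 0.1906]
tool_rot: [0.577, 0.817, 0.0, -0.001]
force: [0.3, -0.6, -4.3]
finger_gap: 0.338
gripper_force: 89.3
t: 21.1
tcp_pos: [0.5236, -0.2477, 0.1908]
tool_rot: [0.293, 0.956, 0.001, -0.001]
force: [0.0, -0.9, -2.6]
finger_gap: 0.339
gripper_force: 89.2
t: 21.6
tcp_pos: [0.524, -0.2486, 0.191]
tool_rot: [0.113, 0.994, 0.0, -0.001]
force: [0.5, 0.7, -3.7]
finger_gap: 0.344
gripper_force: 89.2
plate n 19138 slope(rad) [-0.0051 -0.0016] z0 0.0075 ((0.006639078259468079, 0.0004961751401424408), (0.13756152987480164, 0.08084941655397415), 0.20791544020175934) xr -0.0621 0.0754 yr -0.0399 0.0411
block n 5129 ((0.0006876289844512939, 0.0009046792984008789), (0.05292924866080284, 0.030779950320720673), 88.7648696899414) -0.0376
shift [0.126 0.385 2.039] tooly-yaw 77.05 tilt 0.06 tcp [ 0.5241 -0.2489  0.191 ] q [ -36.4   29.6   91.     0.    59.5 -113.5] t 21.6 F [ 0.5 -0.1 -3.6] gap 0.346 gf 89.2 turn 0.0005
```

```bash
python3 -m crank '.06 .18 0 0 0 0;.066 .193 0 0 0 0;0 0 .2 0 0 0;0 0 .3 0 0 0;0 0 .3 0 0 0'
python3 -m crank '0 0 .3 0 0 0;0 0 .3 0 0 0;0 0 .2 0 0 0;0 0 .1 0 0 0;0 0 0 0 0 0'
python3 -m crank '0 0 0 0 0 0;0 0 0 0 0 0;0 0 0 0 0 0;0 0 0 0 0 0;0 0 0 0 0 0'
python3 - <<'E'
from hp import *
s,st=heldplate();rows((.5226,-.2327,.1095),77)
import cv2
a=snapshot("top");b=snapshot("side")
P=pts(a);c=st["tcp_pos"]
for n,Q in(("top",P),("side",pts(b))):
    m=(abs(Q[...,0]-.52)<.1)&(abs(Q[...,1]+.23)<.1)&(abs(Q[...,2]-(c[2]-.0075))<.005)
    d=Q[m];print(n,len(d),cv2.minAreaRect(d[:,:2].astype(np.float32)),d[:,2].mean()) if len(d)>5 else print(n,len(d))
k=cv2.resize(a["image"][140:240,280:380,::-1],(400,400),interpolation=cv2.INTER_CUBIC)
l=cv2.resize(b["image"][200:300,240:340,::-1],(400,400),interpolation=cv2.INTER_CUBIC)
cv2.imwrite("pics/fin.png",np.hstack([k,l]))
E
```

```text
t: 22.15
tcp_pos: [0.5227, -0.2342, 0.158]
tool_rot: [0.112, 0.994, -0.0, -0.0]
force: [0.2, -0.9, -4.2]
finger_gap: 0.339
gripper_force: 89.3
t: 22.65
tcp_pos: [0.5226, -0.2342, 0.1223]
tool_rot: [0.112, 0.994, 0.0, -0.001]
force: [0.1, -0.5, -3.4]
finger_gap: 0.342
gripper_force: 89.3
t: 23.15
tcp_pos: [0.523, -0.2343, 0.1234]
tool_rot: [0.112, 0.994, -0.0, 0.0]
force: [0.2, -0.1, -2.0]
finger_gap: 0.341
gripper_force: 89.3
plate n 19143 slope(rad) [-0.0048 -0.0013] z0 0.0073 ((0.006267942488193512, 0.00024757906794548035), (0.08073942363262177, 0.13767679035663605), 89.9607162475586) xr -0.0626 0.0751 yr -0.0401 0.0406
block n 5140 ((0.000308353453874588, -0.00015049241483211517), (0.030663322657346725, 0.05405588448047638), 0.19019705057144165) -0.0377
shift [0.017 0.038 0.346] tooly-yaw 77.13 tilt 0.02 tcp [ 0.5229 -0.2343  0.1233] q [ -35.3   34.6   95.2   -0.    50.2 -112.4] t 23.2 F [ 0.2  0.8 -3.6] gap 0.343 gf 89.3 turn 0.0014
top 10 ((0.5956574082374573, -0.21140001714229584), (0.005555817391723394, 0.01996738463640213), 61.18370056152344) 0.11566826374368655
side 833 ((0.5221816897392273, -0.23568786680698395), (0.08414871245622635, 0.15148599445819855), 77.13089752197266) 0.1160263556323572
```

View pics/fin.png

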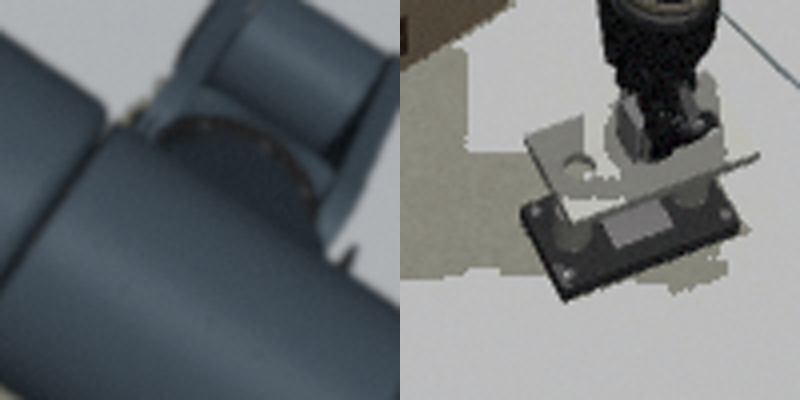

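The top view is hidden by the arm. The side view shows the plate parallel over the base with the sleeve seated under it, agreeing within about 1.5 mm. Next comes the last trim.

```bash
python3 -m crank '.02 .02 .05 0 0 0;.01 .02 .1 0 0 0;0 0 .1 0 0 0;0 0 .07 0 0 0;0 0 .01 0 0 0'
python3 -m crank '0 0 0 0 0 0;0 0 0 0 0 0;0 0 0 0 0 0;0 0 0 0 0 0;0 0 0 0 0 0'
python3 -m crank '0 0 0 0 0 0;0 0 0 0 0 0;0 0 0 0 0 0;0 0 0 0 0 0;0 0 0 0 0 0'
python3 - <<'E'
from hp import *
s,st=heldplate();rows((.5226,-.2327,.1095),77)
b=snapshot("side");c=st["tcp_pos"];Q=pts(b)
m=(abs(Q[...,0]-.52)<.1)&(abs(Q[...,1]+.23)<.1)&(abs(Q[...,2]-(c[2]-.0075))<.005)
d=Q[m];print(len(d),cv2.minAreaRect(d[:,:2].astype(np.float32)),d[:,2].mean())
E
```

```text
t: 23.8
tcp_pos: [0.5217, -0.2323, 0.1092]
tool_rot: [0.112, 0.994, 0.0, -0.001]
force: [-0.3, -0.0, -3.0]
finger_gap: 0.338
gripper_force: 89.3
t: 24.3
tcp_pos: [0.5221, -0.2325, 0.11]
tool_rot: [0.112, 0.994, -0.0, 0.0]
force: [0.2, 0.7, -3.8]
finger_gap: 0.34
gripper_force: 89.3
t: 24.8
tcp_pos: [0.522, -0.2324, 0.1099]
tool_rot: [0.112, 0.994, 0.0, -0.0]
force: [-0.1, 0.4, -3.3]
finger_gap: 0.342
gripper_force: 89.3
plate n 19147 slope(rad) [-0.0047 -0.0017] z0 0.0074 ((0.0065237171947956085, 0.00018620118498802185), (0.13734979927539825, 0.08067362755537033), 0.052010755985975266) xr -0.0622 0.0752 yr -0.0402 0.0406
block n 5130 ((0.00046529900282621384, 0.0004253387451171875), (0.052783675491809845, 0.030469397082924843), 89.37620544433594) -0.0377
shift [-0.015 -0.003  0.01 ] tooly-yaw 77.13 tilt 0.00 tcp [ 0.522  -0.2324  0.1099] q [ -35.2   35.7   95.8   -0.    48.5 -112.3] t 24.9 F [ 0.1 -0.2 -2.8] gap 0.347 gf 89.3 turn 0.0015
838 ((0.5205285549163818, -0.2336568832397461), (0.083116814494133, 0.15176846086978912), 76.84332275390625) 0.10270178824808389
```

The plate is level, and its centre and yaw match the posts in both cameras: side view gives plate (.5205,-.2337) against base (.5209,-.2340). The underside is about 10 mm above the post tops. I'm handing it in.

```bash
python3 -c "
from station import manip
print(manip.sign_off())"
```

```text
the job is handed in; nothing more can be done
None
```

I've handed the job in: the sleeve is seated on the bare post and released, and the plate is held level and still about 10 mm above the post tops, lined up within about 1 mm. The hand-in returned no verdict; I measured these before it, and saw no sign of contact but did not re-measure the bystanders.

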